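Weight the display easel, draw out its leg to the mark and close the cam lever

TASK

Set up the abacus display easel: take the steel counterweight plate out of its wooden block and hang it by its hole on the easel's peg, letting it hang free. Then draw the easel's sliding leg out against its spring until its T-bar stands on the brass mark, and with the leg held there squeeze its black cam lever closed, flush against the leg; the lever must not be closed before the leg is at the mark. Finish while still gripping the leg firmly at the mark, lever shut, without letting go, and leave the other goods on the shelf where they are.

Things in the scene. Friction and masses are not known exactly. Their poses are not given: they have to be found in the camera images.
- holder: Light wooden block, fixed, 50 (x) x 90 (y) x 40 mm high, with a slot 8 mm wide, 70 mm long, 28 mm deep along its y axis, in which the counterweight stands. Origin: centre of its underside; z up.
- weight: Counterweight: flat steel plate, 6 mm thick (x), 64 mm wide (y), 120 mm tall (z), 0.34 kg give or take, loose, standing upright in the block's slot with its foot 12 mm above the shelf, its top 132 mm above it. Origin: centre of its lower edge; z points to the upper edge. Grip its upper edge across its 6 mm thickness, not more than about 22 mm down, so that the hole stays clear.
- hole (a point): Centre of the round through hole in the counterweight, 26 mm in diameter, 82 mm above its lower edge and 38 mm below its upper edge; its axis is the plate's x axis.
- easel: Easel frame, fixed: dark wooden board 160 (x) x 360 (y) x 20 mm; at y -155 a steel post 24 mm square, top 136 mm above the shelf, with the peg; along y at x 0 a level rail 12 mm wide, its axis 47 mm above the shelf, ending in a block (30 wide, top at 66 mm) at y +150 to +170. Origin: centre of its underside; z up. The sliding leg extends along its +y.
- peg_tip (a point): Centre of the free end of the peg: a round steel peg, 10 mm in diameter, sticking out from the post towards the easel's -x and rising 15 degrees (0.27 mm per mm) towards this end. 65 mm from the post's axis, 53 mm from its face, 142 mm above the shelf.
- peg_mid (a point): Point on the peg's axis 27 mm (measured level) in from peg_tip towards the post, 26 mm from the post's face, 135 mm above the shelf: where the hole should hang (some way either side along the peg is fine). Its axes are the easel's. When the plate hangs, the hole's centre is about 8 mm below the peg's axis.
- leg: Sliding leg, axes as the easel: aluminium sleeve 24 (x) x 30 mm high on the rail, from leg y -87 to -7, then a pale wooden T-bar across it, 14 mm thick (y), x -50 to +60, 30 to 66 mm above the shelf. Origin: T-bar's middle, 47 mm up. Slides 125 mm to +y; a spring (1.5 N in, 3.4 N out) draws it home when let go, even with the lever shut. Fingers open either side of the sleeve can push the T-bar.
- bar (a point): Origin of the leg: middle of the T-bar's thickness on the rail's axis; it must come level with the mark along the easel's y. With open fingers set down beside the sleeve and lever, just behind the T-bar (its -y side), the T-bar can be pushed out; closing them there then squeezes lever and sleeve together and grips the leg.
- mark (a point): Length mark: thin brass strip across the board with small upright brass ends beyond the T-bar's ends; it cannot be bumped. This point lies above the strip on the rail's axis, 47 mm above the shelf; axes as the easel's. It is 55 to 105 mm out from where the T-bar starts. At the mark means bar and mark agree along y within 5 mm.
- lever (a joint): Cam lever angle (rad): 0 closed, flush on the sleeve's +x side; starts open at 0.3 to 0.38. Black, 52 long, 8 thick, 26 mm high, on an upright pivot on the sleeve at leg x +16, y -65; free end towards the T-bar, standing out to +x when open (outer edge up to x +40). Closed, lever and sleeve make a grip 32 mm wide, leg x -12 to +20. Stiff: about 4 N at its tip moves it; it stays where left.
- lever_tip (a point): Point in the middle of the lever's thickness, 2 mm from its free end, 50 mm from its pivot, 47 mm above the shelf.
- lantern: Grey battery lantern with a black toggle, 100 mm wide, 195 mm high; leave it. Origin: centre of underside.
- abacus: Walnut abacus with brown beads, lying flat, 300 x 220 x 30 mm; leave it. Origin: centre of underside.
- rod0: Lacquered bamboo rod, 240 x 14 mm; leave it. Origin: middle of underside.
- rod1: A second such rod; leave it.
- rod2: A third such rod; leave it.
- elephant: Pale ceramic elephant bookend, 50 x 100 x 130 mm high; leave it. Origin: centre of underside.
- tin: Palm-sized painted tin box, 65 x 90 x 44 mm; leave it. Origin: centre of underside.
- mug: White mug, 76 mm wide, 85 mm high; leave it. Origin: centre of underside.
Things that resemble listed ones, but are neither listed nor needed, are in the scene too. What is shaped like the weight but blue or orange is not meant.

How it is judged:
By the outcome, as a careful person would: the job done as asked, in the order asked, and still so for the second after the job is handed in, while the arm keeps its last pose, push and grip.
It also fails if it takes over 54 s, if anything falls off the work surface, if the arm or the gripper's body presses on something with over 40 N, if the wrist force passes 120 N, or if a joint passes its speed limit or range.

ROBOT

A 7-joint arm with a two-finger parallel gripper is mounted at the origin on the work surface. World frame = base frame: x ahead of the robot, y to its left, z up, the work surface at z = 0. Lengths are in m, angles in rad, forces in N, time in s.
With the tool pointing down it reaches from about 0.4 to 0.875 m from the base axis. Payload 4.4 kg.
Tool frame: the origin (TCP) lies midway between the tips of the shut fingers; the grasp point (between the pads) lies arm.hold_point_z behind it (arm.hold_point_z is the distance from the TCP to the grasp point, in m); z points along the fingers, y is the line along which they close (so a half turn about z gives the same grasp; the last joint's range is limited). The gripper opens to 85 mm and grips with 20 to 120 N. Pads are 22 mm wide; open, the fingers measure 114 mm over their backs; the gripper's body (76 mm by 85 mm) begins 54 mm behind the grasp point. The pads swing forward as they close: fully open they stand 13 mm farther back than shut.
Start: joints at [1.05, 0.628, 0.038, 1.517, -0.027, 0.996, -0.02], TCP at [0.286, -0.584, 0.231] pointing down, gripper open.
Joint ranges: [-3.06, 3.06], [-0.37, 2.12], [-1.25, 1.32], [0.18, 2.47], [-1.1, 4.24], [0.23, 1.98], [-2.94, 2.94]. Speed limits (rad/s): [2.57, 2.57, 3.14, 3.14, 3.14, 3.14, 3.14].

INTERFACE

Orientations are given as a unit quaternion [x, y, z, w].
In Python, from bench import arm gives the robot as it stands.
- The arm moves only by the tool move_arm, never from a script. Its argument "commands" is text: rows parted by semicolons, each of 7 numbers parted by spaces: the shift along the world's x, y, z in mm, then the turn, a rotation vector about the world's x, y, z in degrees, then the finger opening in mm, from 0 to 85.4. A call has 1 to 5 rows; each row shifts and turns the commanded pose from where the row before left it; what a row does not reach is not made up. A row lasts 1/10 s, in which the tool goes at most 50 mm and 8.59 degrees, less where a joint would pass 70% of its speed; a pose out of reach is approached as far as the arm can. A call is refused whole if a number of a shift passes 50 or a number of a turn 8.59, either way. A call with a gripper value outside its range is refused whole. The fingers move at their own pace and stop on an object; "grip_force" is the grip in N (left out, the last holds). Time passes only in rows, so rows that do not move let the fingers close. It gives the time, the measured TCP pose, the force, the opening and the grip force at its end, in the units of the state.
- arm.state(): the state, without advancing time (a new reading comes with each control period).
- arm.get_image(name): name is "scene" or "top" or "wrist"; returns a dict with "image" (420x560x3 uint8, red, green, blue), "depth" (420x560 float32, m along the optical axis (not along the pixel's ray), 0 where there is no reading), "mtx" (3x3 intrinsics, pixels), "R" (3x3) and "t" (3): a world point X has camera coordinates R X + t; the wrist camera has in their place "T_tool_cam" (4x4, takes a point from camera to tool coordinates, whose origin is the TCP and whose axes are the flange's). Camera axes: x right, y down, z forward; pixel columns grow to the right and rows downward; lengths in m; the calibration is good to about 2 mm. The wrist camera is an equidistant fisheye: a pixel r from the principal point sees the ray r / f radians off the axis. A picture is of the moment at which its call begins: read the wrist's pose just before it.
- arm.job_done(): hands the job in; it is judged then, once.
The state is a dict: "t": time; "joint_positions": joint angles; "qvel": joint speeds; "tau": joint torques, N m; "position": TCP position; "orientation": TCP orientation; "force": force on the tool from outside, world axes, zero at the start; "wrist_torque": the same for the moment, N m; "opening": opening from 0.0 (shut) to 1.0 (fully open); "gripper_force": force on a finger pad.
Only numpy, scipy, OpenCV 4.12 (cv2) and the standard library are available. Lean on these libraries where they do the work, as an engineer would, in place of code of your own. Each camera call takes 0.05 s, during which the arm holds its last target. There are 200 camera calls.

## Working session

There is one attempt and no reset: what is moved stays moved. The work goes in short steps, Python scripts to look and compute and a tool call to move; the robot and the scene stay as the last step left them, time stands still between calls to the robot, and variables do not carry over. Pictures are saved under pics/ and viewed, at most 10 in all, crops included, and the job is handed in when it is done.

Besides the shell and the picture viewer there is one more tool, called after ">>>" as name(argument=value, ...) on one line, values as JSON. move_arm: Moves the arm, as the interface text tells. Its arguments: {"type":"object","properties":{"commands":{"type":"string"},"grip_force":{"type":"number"}},"required":["commands"]}

```bash
mkdir -p pics; ls; python3 - <<'E'
from bench import arm
import cv2,numpy as np
s=arm.state();print(s['t'],s['position'],s['orientation'],s['opening'],arm.hold_point_z)
for n in("scene","top"):
    d=arm.get_image(n);cv2.imwrite(f"pics/{n}0.png",d["image"][:,:,::-1]);np.savez(f"{n}0.npz",**d)
    print(n,d["R"].round(3).tolist(),d["t"].round(3).tolist())
E
```

```text
pics
0.0 [ 0.28530615 -0.58332999  0.23039099] [ 9.74246153e-01  2.25485084e-01 -2.28878587e-04 -9.26231372e-04] 1.0003573681334228 0.0187
scene [[0.862, 0.506, -0.016], [0.374, -0.658, -0.654], [-0.341, 0.558, -0.757]] [-0.493, -0.112, 1.777]
top [[-0.019, -1.0, -0.005], [-0.981, 0.02, -0.193], [0.193, 0.001, -0.981]] [0.044, 0.57, 1.509]
```

View pics/scene0.png

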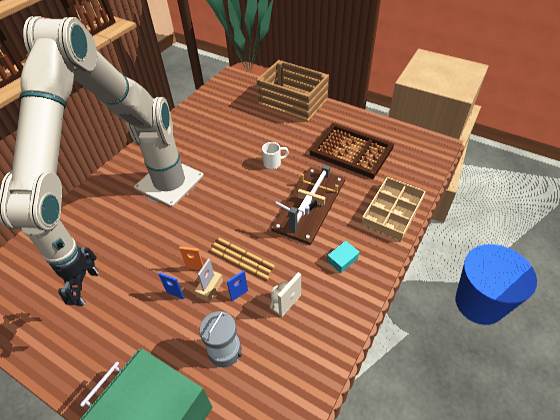

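View pics/top0.png

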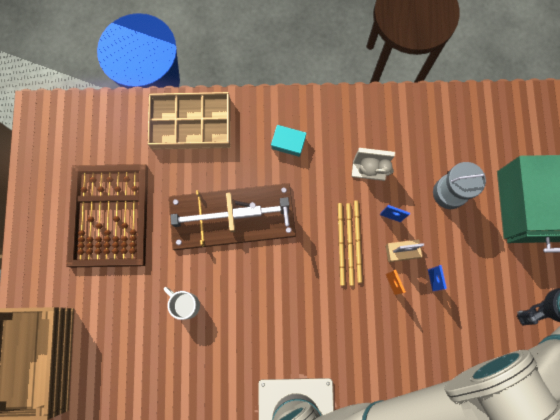

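```bash
cat > h.py <<'E'
import numpy as np,cv2
def load(n): return dict(np.load(n+".npz"))
def ray(d,u,v,z):  # pixel -> world on plane height z
    K,R,t=d["mtx"],d["R"],d["t"]
    w=R.T@np.linalg.solve(K,[u,v,1]);c=-R.T@t
    return c+w*(z-c[2])/w[2]
def cloud(d):
    K,R,t=d["mtx"],d["R"],d["t"];h,w=d["depth"].shape
    u,v=np.meshgrid(np.arange(w),np.arange(h));z=d["depth"]
    p=np.stack([(u-K[0,2])/K[0,0]*z,(v-K[1,2])/K[1,1]*z,z],-1)
    return (p-t)@R
E
python3 - <<'E'
from h import *
T=load("top0");S=load("scene0")
c=np.zeros((600,800,3),np.uint8)
r=lambda im,x0,y0,w,h,k:cv2.resize(im[y0:y0+h,x0:x0+w],None,fx=k,fy=k,interpolation=cv2.INTER_CUBIC)
c[:350,:700]=r(T["image"],162,180,140,70,5)
c[350:590,:400]=r(S["image"],155,240,100,60,4)
c[350:590,410:750]=r(T["image"],375,235,85,60,4)
cv2.imwrite("pics/c1.png",c[:,:,::-1])
P=cloud(T)
# holder/plate
for y in range(238,264,3): print(y,[tuple((P[y,x]*1000).round().astype(int)) for x in range(384,428,4)])
E
```

```text
238 [(np.int64(493), np.int64(-271), np.int64(3)), (np.int64(493), np.int64(-283), np.int64(0)), (np.int64(494), np.int64(-296), np.int64(-4)), (np.int64(493), np.int64(-307), np.int64(1)), (np.int64(493), np.int64(-319), np.int64(-2)), (np.int64(493), np.int64(-331), np.int64(-2)), (np.int64(492), np.int64(-342), np.int64(1)), (np.int64(491), np.int64(-353), np.int64(4)), (np.int64(491), np.int64(-363), np.int64(8)), (np.int64(492), np.int64(-378), np.int64(-3)), (np.int64(492), np.int64(-389), np.int64(-3))]
241 [(np.int64(484), np.int64(-270), np.int64(4)), (np.int64(484), np.int64(-282), np.int64(3)), (np.int64(484), np.int64(-294), np.int64(3)), (np.int64(483), np.int64(-305), np.int64(5)), (np.int64(483), np.int64(-317), np.int64(2)), (np.int64(478), np.int64(-320), np.int64(43)), (np.int64(478), np.int64(-333), np.int64(36)), (np.int64(477), np.int64(-342), np.int64(45)), (np.int64(477), np.int64(-354), np.int64(43)), (np.int64(482), np.int64(-376), np.int64(0)), (np.int64(482), np.int64(-388), np.int64(1))]
244 [(np.int64(476), np.int64(-271), np.int64(-4)), (np.int64(471), n
[... 2869 characters left out ...]
, (np.int64(429), np.int64(-348), np.int64(7)), (np.int64(430), np.int64(-361), np.int64(0)), (np.int64(430), np.int64(-373), np.int64(0)), (np.int64(429), np.int64(-384), np.int64(3))]
262 [(np.int64(423), np.int64(-268), np.int64(-2)), (np.int64(422), np.int64(-278), np.int64(5)), (np.int64(423), np.int64(-291), np.int64(-2)), (np.int64(422), np.int64(-302), np.int64(1)), (np.int64(422), np.int64(-314), np.int64(1)), (np.int64(422), np.int64(-325), np.int64(2)), (np.int64(422), np.int64(-338), np.int64(-2)), (np.int64(421), np.int64(-348), np.int64(2)), (np.int64(421), np.int64(-360), np.int64(1)), (np.int64(421), np.int64(-372), np.int64(-1)), (np.int64(421), np.int64(-383), np.int64(2))]
```

View pics/c1.png

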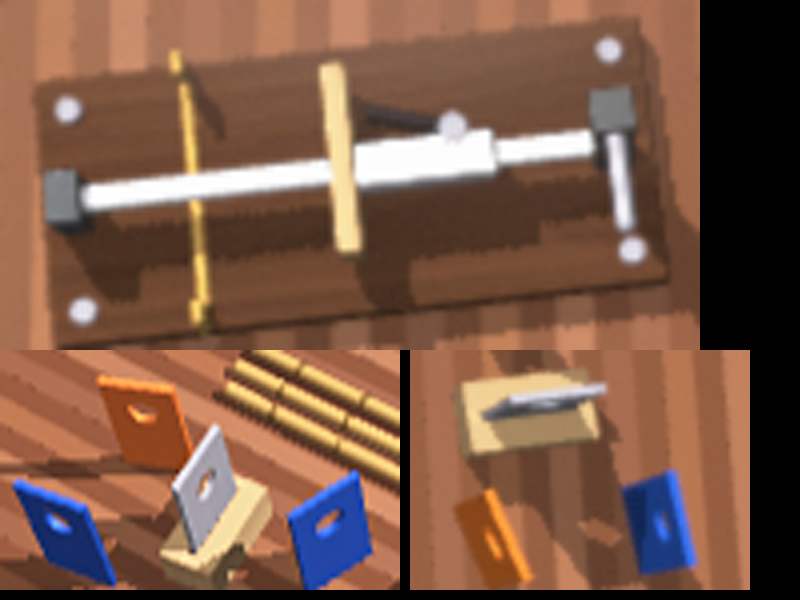

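```bash
python3 - <<'E'
from h import *
T=load("top0");P=cloud(T);im=T["image"].astype(int)
# plate: topmost mask pixels per column at z=.132
sl=(slice(236,262),slice(385,432))
sub=im[sl];sat=sub.max(2)-sub.min(2)
m=(P[sl][...,2]>.055)&(sat<60)
pts=[]
for x in range(m.shape[1]):
    ys=np.where(m[:,x])[0]
    if len(ys): pts.append((x+385,ys.min()+236-.5)); 
print(pts)
w=np.array([ray(T,u,v,.132)[:2] for u,v in pts]);print((w*1000).round()[[0,-1]].tolist())
l=cv2.fitLine(w[2:-2].astype(np.float32),cv2.DIST_HUBER,0,.01,.01).ravel();print("plate dir deg",np.degrees(np.arctan2(l[1],l[0])),l[2:])
# easel from crop picks
q=lambda X,Y:(162+(X+.5)/5-.5,180+(Y+.5)/5-.5)
M=[((36,85),.02,(80,180)),((638,17),.02,(80,-180)),((668,272),.02,(-80,-180)),((53,338),.02,(-80,180)),((62,195),.066,(0,160)),((612,108),.136,(0,-155))]
W=np.array([ray(T,*q(*a),z)[:2] for a,z,_ in M])*1000;L=np.array([b for *_,b in M],float)
Wc,Lc=W.mean(0),L.mean(0);a=W-Wc;b=L-Lc
th=np.arctan2((b[:,0]*a[:,1]-b[:,1]*a[:,0]).sum(),(a*b).sum())
R=np.array([[np.cos(th),-np.sin(th)],[np.sin(th),np.cos(th)]]);t=Wc-R@Lc
print("easel",t,np.degrees(th));print((W-(L@R.T+t)).round(1).tolist())
for n,a,z in(("bar",(340,158),.066),("markA",(177,65),.03),("markB",(200,310),.03),("peg",(626,228),.142),("levertip",(365,107),.060)):
    print(n,(R.T@(ray(T,*q(*a),z)[:2]*1000-t)).round(1))
print("pegmid",R@[-38,-155]+t,"pegtip",R@[-65,-155]+t)
E
```

```text
[(394, np.float64(249.5)), (395, np.float64(248.5)), (396, np.float64(248.5)), (397, np.float64(247.5)), (398, np.float64(246.5)), (399, np.float64(246.5)), (400, np.float64(245.5)), (401, np.float64(245.5)), (402, np.float64(245.5)), (403, np.float64(245.5)), (404, np.float64(245.5)), (405, np.float64(244.5)), (406, np.float64(244.5)), (407, np.float64(244.5)), (408, np.float64(244.5)), (409, np.float64(244.5)), (410, np.float64(244.5)), (411, np.float64(244.5)), (412, np.float64(244.5)), (413, np.float64(243.5)), (414, np.float64(243.5)), (415, np.float64(243.5)), (416, np.float64(243.5)), (417, np.float64(243.5)), (418, np.float64(243.5)), (419, np.float64(243.5)), (420, np.float64(243.5)), (421, np.float64(242.5)), (422, np.float64(242.5)), (423, np.float64(242.5))]
[[443.0, -271.0], [460.0, -350.0]]
plate dir deg -81.89544 [ 0.45486343 -0.30667052]
easel [567.15077283 174.56711262] 5.244709998017842
[[-4.0, -2.0], [-2.9, 0.7], [3.6, 1.4], [5.0, -0.2], [-1.0, -0.4], [-0.7, 0.5]]
bar [2.7 0.8]
markA [76.1 93.4]
markB [-69.8  92. ]
peg [ -68.3 -154.3]
levertip [ 32.  -15.8]
pegmid [543.47836475  16.74247229] pegtip [516.59140372  14.27441099]
```

>>> move_arm(commands="18 28 4 0 0 8 85;18 28 4 0 0 8 85;18 28 4 0 0 8 85;18 28 4 0 0 8 85;18 28 4 0 0 8 85")

```text
t: 0.6
position: [0.3759, -0.4425, 0.2511]
orientation: [0.837, 0.547, -0.0, -0.0]
force: [-0.5, -0.4, 0.4]
opening: 0.991
gripper_force: 0.0
```

>>> move_arm(commands="18 28 0 0 0 8 85;18 28 0 0 0 8 85;18 28 0 0 0 8 85;18 28 0 0 0 8 85;0 0 0 0 0 0 85")

```text
t: 1.1
position: [0.4508, -0.3264, 0.2513]
orientation: [0.652, 0.759, 0.002, -0.0]
force: [-0.3, 0.3, -0.1]
opening: 0.995
gripper_force: 0.0
```

```bash
cat >> h.py <<'E'
from scipy.spatial.transform import Rotation as Ro
def wrist(name):
    from bench import arm
    s=arm.state();d=arm.get_image("wrist")
    d=dict(image=d["image"],depth=d["depth"],mtx=d["mtx"],Tc=d["T_tool_cam"],p=s["position"],q=s["orientation"])
    np.savez(name,**d);cv2.imwrite(f"pics/{name}.png",d["image"][:,:,::-1])
    y=Ro.from_quat(s["orientation"]).as_matrix()[:,1]
    print("t",s["t"],"p",(s["position"]*1000).round(1),"tool y deg",np.degrees(np.arctan2(y[1],y[0])).round(2),"F",np.round(s["force"],1),"open",s["opening"])
    return d
def wdirs(d,u,v):
    K=d["mtx"];x=(np.asarray(u,float)-K[0,2])/K[0,0];y=(np.asarray(v,float)-K[1,2])/K[1,1]
    r=np.hypot(x,y)+1e-9
    c=np.stack([np.sin(r)*x/r,np.sin(r)*y/r,np.cos(r)],-1)
    R=Ro.from_quat(d["q"]).as_matrix();T=d["Tc"]
    return c, R@T[:3,:3], d["p"]+R@T[:3,3]
def wray(d,u,v,z):
    c,A,o=wdirs(d,u,v);w=c@A.T
    return o+w*((z-o[2])/w[...,2])[...,None]
def wcloud(d):
    h,w=d["depth"].shape;u,v=np.meshgrid(np.arange(w),np.arange(h))
    c,A,o=wdirs(d,u,v);return o+(c*(d["depth"]/c[...,2])[...,None])@A.T
E
python3 -c "
from h import *
d=wrist('w1');print(d['mtx'],d['Tc'].round(3))"
```

```text
t 1.1 p [ 450.8 -326.4  251.3] tool y deg 8.67 F [-0.3  0.3 -0.1] open 0.9952693842978995
[[325.1922621    0.         281.56369099]
 [  0.         325.1922621  205.19384723]
 [  0.           0.           1.        ]] [[-0.001 -0.954 -0.301  0.077]
 [ 1.    -0.001  0.001  0.001]
 [-0.001 -0.301  0.954 -0.142]
 [ 0.     0.     0.     1.   ]]
```

View pics/w1.png

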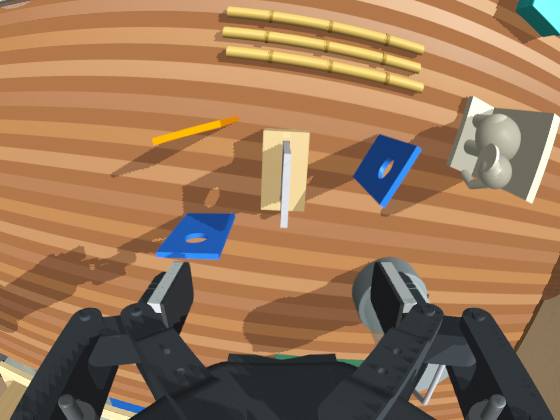

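```bash
python3 - <<'E'
from h import *
d=dict(np.load('w1.npz'));P=wcloud(d);im=d["image"].astype(int)
sl=(slice(135,235),slice(270,310));z=P[sl][...,2];sat=np.ptp(im[sl],axis=2)
m=(sat<50)&(im[sl].min(2)>90)
ys,xs=np.where(m);print(len(xs),xs.min()+270,xs.max()+270,ys.min()+135,ys.max()+135)
L=[];Rr=[]
for y in range(ys.min()+4,ys.max()-3):
    x=xs[ys==y];
    if len(x): L.append((x.min()+270-.5,y+135));Rr.append((x.max()+270+.5,y+135))
for n,e in(("L",L),("R",Rr)):
    e=np.array(e);w=wray(d,e[:,0],e[:,1],.132)[:,:2].astype(np.float32)
    l=cv2.fitLine(w,cv2.DIST_HUBER,0,.01,.01).ravel();print(n,np.degrees(np.arctan2(l[1],l[0])),l[2:],w[0],w[-1])
for y in(ys.min(),ys.max()):
    x=xs[ys==y].mean();print(wray(d,x+270,y+135,.132))
E
```

```text
729 280 291 141 227
L -83.43363 [ 0.44924048 -0.31346428] [ 0.4458119  -0.28088877] [ 0.4533143  -0.34734523]
R -83.79696 [ 0.45657158 -0.31418514] [ 0.4513906  -0.28003734] [ 0.46010956 -0.34632823]
[ 0.44770792 -0.2773032   0.132     ]
[ 0.45684359 -0.35054248  0.132     ]
```

>>> move_arm(commands="2 8.5 -30 0 0 -2.3 40;0 0 -30 0 0 0 40;0 0 -30 0 0 0 40;0 0 0 0 0 0 40;0 0 0 0 0 0 40")

```text
t: 1.65
position: [0.449, -0.3242, 0.1613]
orientation: [0.671, 0.741, -0.0, -0.0]
force: [0.7, -0.3, 0.2]
opening: 0.468
gripper_force: 0.0
```

```bash
python3 - <<'E'
from h import *
d=wrist('w2')
for n,(u,v) in dict(orange_near=(152,142),orange_far=(238,120)).items(): print(n,wray(dict(np.load('w1.npz')),u,v,.12))
E
```

```text
t 1.65 p [ 449.  -324.2  161.3] tool y deg 5.66 F [ 0.7 -0.3  0.2] open 0.4680022088507247
orange_near [ 0.33103409 -0.29401284  0.12      ]
orange_far [ 0.40602038 -0.26647269  0.12      ]
```

View pics/w2.png

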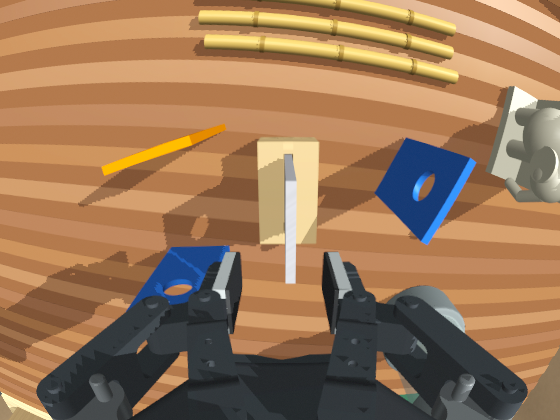

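>>> move_arm(commands="4 6 0 0 0 0.7 40;0 0 -25 0 0 0 40;0 0 -25 0 0 0 40;0 0 0 0 0 0 40;0 0 0 0 0 0 40")

```text
t: 2.2
position: [0.4543, -0.3174, 0.1124]
orientation: [0.666, 0.746, 0.0, 0.001]
force: [-0.2, -0.7, 0.5]
opening: 0.466
gripper_force: 0.0
```

>>> move_arm(commands="0 0 0 0 0 0 0;0 0 0 0 0 0 0;0 0 0 0 0 0 0;0 0 0 0 0 0 0;0 0 0 0 0 0 0", grip_force=50)

```text
t: 2.7
position: [0.454, -0.318, 0.1127]
orientation: [0.666, 0.746, -0.0, 0.001]
force: [-1.8, -0.6, 5.6]
opening: 0.057
gripper_force: 50.3
```

>>> move_arm(commands="0 0 15 0 0 0 0;0 0 30 0 0 0 0;0 0 40 0 0 0 0;0 0 40 0 0 0 0;0 0 0 0 0 0 0")

```text
t: 3.2
position: [0.4567, -0.3191, 0.2419]
orientation: [0.666, 0.746, 0.001, 0.005]
force: [1.4, -0.9, -2.5]
opening: 0.056
gripper_force: 49.2
```

```bash
python3 - <<'E'
from h import *
d=wrist('w3')
E
```

```text
t 3.2 p [ 456.7 -319.1  241.9] tool y deg 6.44 F [ 1.4 -0.9 -2.5] open 0.05649290638798942
```

View pics/w3.png

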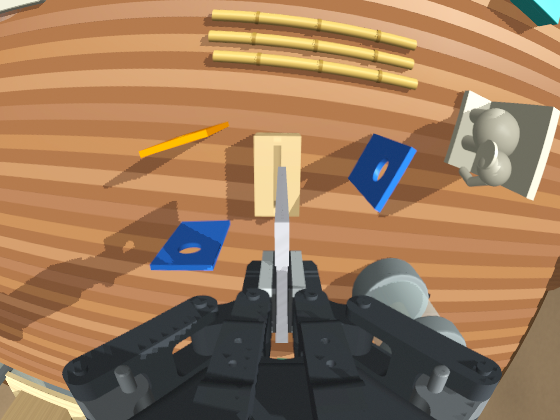

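>>> move_arm(commands="4 42 0 0 0 -0.3 0;4 42 0 0 0 -0.3 0;4 42 0 0 0 -0.3 0;4 42 0 0 0 -0.3 0;4 42 0 0 0 0 0")

```text
t: 3.75
position: [0.472, -0.1057, 0.2348]
orientation: [0.674, 0.739, -0.001, -0.001]
force: [1.0, -0.0, -3.1]
opening: 0.055
gripper_force: 49.2
```

>>> move_arm(commands="4 40 0 0 0 0 0;3 40 0 0 0 0 0;3 40 0 0 0 0 0;0 0 0 0 0 0 0;0 0 0 0 0 0 0")

```text
t: 4.25
position: [0.4822, 0.0134, 0.235]
orientation: [0.673, 0.74, -0.001, -0.001]
force: [-0.5, -0.6, -4.2]
opening: 0.059
gripper_force: 49.1
```

```bash
python3 - <<'E'
from h import *
d=wrist('w4')
E
```

```text
t 4.25 p [482.2  13.4 235. ] tool y deg 5.43 F [-0.5 -0.6 -4.2] open 0.05874393095922295
```

View pics/w4.png

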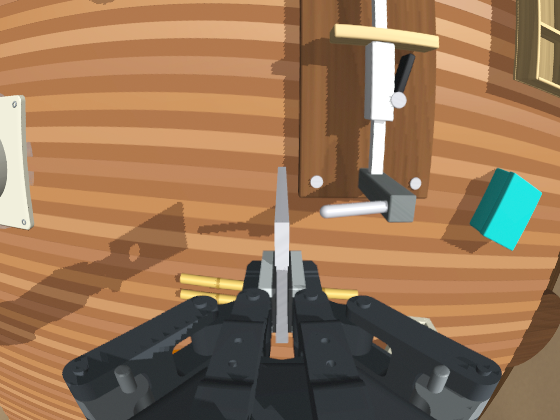

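```bash
python3 - <<'E'
from h import *
d=dict(np.load('w4.npz'))
f=lambda u,v,z:(wray(d,float(u),float(v),z)*1000).round(1)
print("pegtip",f(326,211,.142),"post",f(400,207,.136))
print("plate +y top",f(282,222,.2545),"-y top",f(282,343,.2545), "foot +y",f(282,168,.1345))
print("board corner -y -x",f(299,196,.02), "-y +x",f(428,198,.02))
g=cv2.cvtColor(d["image"],cv2.COLOR_RGB2GRAY);print(g[160:350:3,282].tolist())
E
```

```text
pegtip [516.8  14.8 142. ] post [578.8  21.9 136. ]
plate +y top [480.2  44.6 254.5] -y top [486.2 -19.  254.5] foot +y [480.2  43.4 134.5]
board corner -y -x [504.6  -9.2  20. ] -y +x [663.6   4.1  20. ]
[133, 101, 138, 159, 159, 160, 159, 160, 160, 160, 160, 160, 161, 160, 161, 160, 161, 161, 161, 160, 158, 229, 230, 230, 230, 228, 225, 224, 225, 228, 229, 225, 231, 230, 228, 226, 229, 170, 172, 169, 169, 174, 169, 173, 171, 171, 175, 172, 168, 173, 173, 173, 171, 174, 174, 171, 171, 169, 172, 174, 171, 143, 129, 147]
```

>>> move_arm(commands="0 -1 -40 0 0 0 0;0 0 -38 0 0 0 0;0 0 0 0 0 0 0;0 0 0 0 0 0 0")

```text
t: 4.7
position: [0.4831, 0.0104, 0.1581]
orientation: [0.675, 0.738, -0.001, -0.001]
force: [0.5, 0.9, -2.6]
opening: 0.057
gripper_force: 49.6
```

>>> move_arm(commands="15 1.4 0 0 0 0 0;10 0.9 0 0 0 0 0;10 0.9 0 0 0 0 0;0 0 0 0 0 0 0;0 0 0 0 0 0 0")

```text
t: 5.2
position: [0.5184, 0.0146, 0.1587]
orientation: [0.674, 0.739, -0.0, -0.0]
force: [-0.7, 0.0, -3.9]
opening: 0.056
gripper_force: 49.6
```

```bash
python3 - <<'E'
from h import *
d=wrist('w5')
from bench import arm
s=arm.get_image("scene");im=s["image"];np.savez("scene5.npz",**s)
a=cv2.resize(im[165:245,265:345],None,fx=5,fy=5,interpolation=cv2.INTER_CUBIC);b=cv2.resize(d["image"][100:300,200:400],(400,400))
cv2.imwrite("pics/c5.png",np.hstack([a,b])[:,:,::-1])
E
```

```text
t 5.2 p [518.4  14.6 158.7] tool y deg 5.25 F [-0.7  0.  -3.9] open 0.056034987480374866
```

View pics/c5.png

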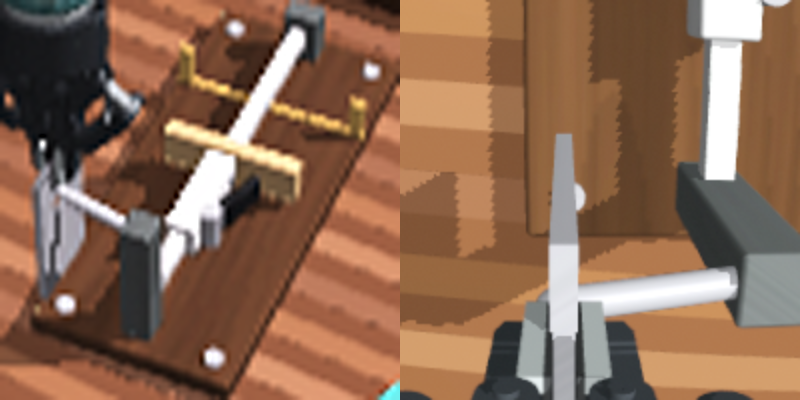

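>>> move_arm(commands="9 0.8 -1 0 0 0 0;9 0.8 -1 0 0 0 0;7 0.7 0 0 0 0 0;0 0 0 0 0 0 0;0 0 0 0 0 0 0")

```text
t: 5.8
position: [0.5434, 0.0172, 0.1561]
orientation: [0.674, 0.739, -0.0, -0.0]
force: [-0.3, -0.1, -3.6]
opening: 0.057
gripper_force: 49.6
```

>>> move_arm(commands="0 0 -3 0 0 0 0;0 0 -2 0 0 0 0;0 0 -2 0 0 0 0;0 0 0 0 0 0 0;0 0 0 0 0 0 0")

```text
t: 6.3
position: [0.5435, 0.017, 0.1493]
orientation: [0.674, 0.739, -0.0, -0.0]
force: [0.5, 0.1, -3.7]
opening: 0.055
gripper_force: 49.6
```

>>> move_arm(commands="0 0 -1.5 0 0 0 0;0 0 -1 0 0 0 0;0 0 0 0 0 0 0")

```text
t: 6.6
position: [0.5434, 0.017, 0.1467]
orientation: [0.674, 0.739, -0.0, -0.0]
force: [0.3, 0.4, -4.0]
opening: 0.053
gripper_force: 49.6
```

>>> move_arm(commands="0 0 -0.7 0 0 0 0;0 0 0 0 0 0 0")

```text
t: 6.8
position: [0.5436, 0.017, 0.1461]
orientation: [0.674, 0.739, 0.0, -0.0]
force: [0.6, 0.4, -3.1]
opening: 0.054
gripper_force: 49.6
```

>>> move_arm(commands="0 0 -0.8 0 0 0 0;0 0 0 0 0 0 0")

```text
t: 7.0
position: [0.5436, 0.0171, 0.1455]
orientation: [0.674, 0.739, 0.0, 0.0]
force: [-1.3, 0.4, -0.6]
opening: 0.055
gripper_force: 50.1
```

>>> move_arm(commands="0 0 0 0 0 0 8;0 0 0 0 0 0 10;0 0 0 0 0 0 14;0 0 0 0 0 0 20;0 0 0 0 0 0 25", grip_force=20)

```text
t: 7.5
position: [0.5437, 0.0171, 0.1454]
orientation: [0.674, 0.739, 0.0, 0.0]
force: [-0.6, 0.2, 0.9]
opening: 0.292
gripper_force: 0.0
```

>>> move_arm(commands="0 0 10 0 0 0 25;0 0 30 0 0 0 25;0 0 40 0 0 0 25;0 0 40 0 0 0 50;0 0 0 0 0 0 85")

```text
t: 8.0
position: [0.5471, 0.0179, 0.2714]
orientation: [0.674, 0.739, 0.004, 0.004]
force: [0.3, 0.2, -0.2]
opening: 0.62
gripper_force: 0.0
```

```bash
python3 - <<'E'
from h import *
d=wrist('w6')
from bench import arm
s=arm.get_image("scene");im=s["image"]
a=cv2.resize(im[165:245,265:345],None,fx=5,fy=5,interpolation=cv2.INTER_CUBIC);b=cv2.resize(d["image"][0:300,180:480],(400,400))
cv2.imwrite("pics/c6.png",np.hstack([a,b])[:,:,::-1])
E
```

```text
t 8.0 p [547.1  17.9 271.4] tool y deg 5.25 F [ 0.3  0.2 -0.2] open 0.620299696126625
```

View pics/c6.png

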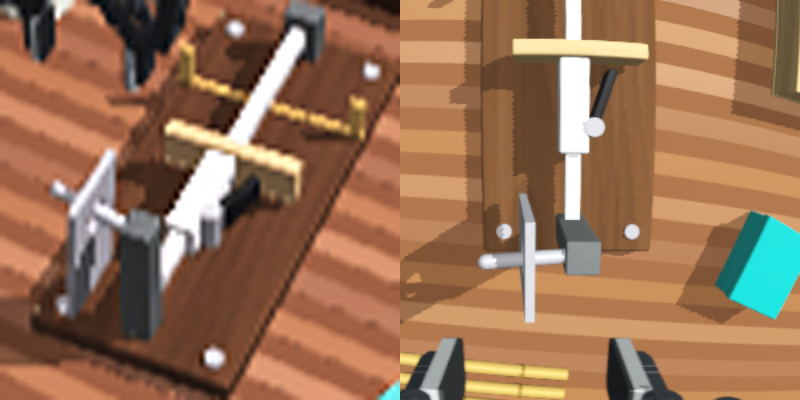

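>>> move_arm(commands="7 33 0 0 0 0 85;7 33 0 0 0 0 85;7 33 0 0 0 0 85;6 33 -40 0 0 0 85;0 0 -40 0 0 0 85")

```text
t: 8.6
position: [0.5704, 0.1544, 0.1862]
orientation: [0.671, 0.741, 0.003, -0.001]
force: [0.5, 0.3, -1.5]
opening: 0.997
gripper_force: 0.0
```

>>> move_arm(commands="0 0 0 0 0 0 85;0 0 0 0 0 0 85")

```text
t: 8.8
position: [0.5695, 0.1467, 0.1862]
orientation: [0.674, 0.739, -0.002, -0.001]
force: [0.3, 0.6, 0.5]
opening: 0.992
gripper_force: 0.0
```

```bash
python3 - <<'E'
from h import *
d=wrist('w7')
E
```

```text
t 8.8 p [569.5 146.7 186.2] tool y deg 5.23 F [0.3 0.6 0.5] open 0.9915228736949877
```

View pics/w7.png

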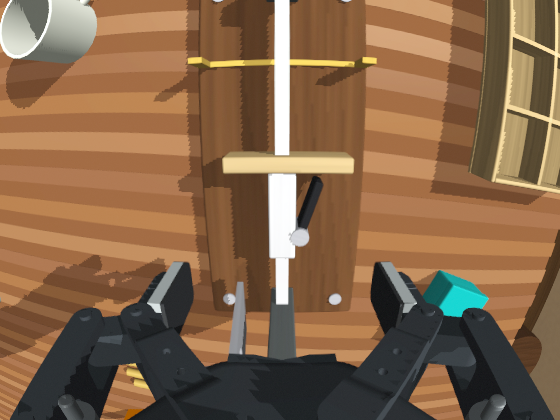

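```bash
python3 - <<'E'
from h import *
d=dict(np.load('w7.npz'));im=d["image"].astype(int)
th=np.radians(5.24);ex=np.array([np.cos(th),np.sin(th)]);ey=np.array([-ex[1],ex[0]])
o=np.array([567.2,174.6])
def E(u,v,z):
    w=wray(d,float(u),float(v),z)[:2]*1000-o;return np.round([w@ex,w@ey],1)
for c in(240,260,310,340):
    print(c,[tuple(map(int,im[r,c])) for r in range(150,176,2)])
for c in(230,250,315,340):
    col=im[55:72,c];s=col[:,1]-col[:,2];r=np.where(s>s.max()*.6)[0]+55
    print("strip",c,r.min(),r.max(),E(c,r.mean(),.021))
for c in(230,260,310,345):
    col=im[140:185,c];s=(col.min(1)>110)&(col[:,0]>200)  # bright pale wood top
    r=np.where(s)[0]+140
    print("bar",c,r.min(),r.max(),"top +y edge",E(c,r.min()-.5,.066),"-y edge",E(c,r.max()+.5,.066))
print("sleeve L,R",E(269,200,.062),E(296,200,.062),"lever tip",E(318,180,.06))
print("rail",E(276,100,.053),E(289,100,.053))
E
```

```text
240 [(124, 84, 52), (156, 132, 89), (161, 137, 93), (167, 142, 97), (237, 211, 154), (244, 219, 162), (245, 219, 161), (244, 218, 160), (243, 216, 159), (241, 214, 157), (233, 207, 151), (201, 176, 123), (87, 58, 36)]
260 [(94, 63, 41), (118, 98, 67), (163, 139, 95), (170, 146, 101), (242, 215, 158), (245, 219, 162), (245, 218, 161), (244, 217, 162), (241, 216, 158), (240, 213, 157), (233, 206, 150), (196, 170, 119), (87, 58, 36)]
310 [(125, 84, 52), (159, 134, 90), (165, 142, 96), (174, 149, 103), (242, 215, 157), (248, 222, 163), (248, 221, 165), (246, 220, 162), (240, 214, 158), (242, 215, 158), (241, 214, 158), (207, 181, 128), (88, 59, 38)]
340 [(129, 87, 54), (156, 129, 87), (163, 139, 95), (173, 149, 102), (232, 205, 150), (248, 221, 164), (250, 223, 166), (249, 222, 165), (243, 216, 159), (242, 215, 157), (243, 216, 159), (220, 194, 139), (131, 92, 58)]
strip 230 60 66 [-47.8  90.8]
strip 250 60 65 [-29.   90.5]
strip 315 60 65 [31.2 90.5]
strip 340 61 66 [54.7 90.5]
bar 230 157 172 top +y edge [-42.1   8.1] -y edge [-42.6  -5.3]
bar 260 157 171 top +y edge [-17.4   7.8] -y edge [-17.6  -4.7]
bar 310 157 172 top +y edge [23.4  7.8] -y edge [23.6 -5.6]
bar 345 158 172 top +y edge [52.5  7.4] -y edge [53.  -5.3]
sleeve L,R [-10.6 -30.4] [ 12.5 -30.4] lever tip [ 31.1 -13.3]
rail [-4.4 53.9] [ 6.4 53.9]
```

>>> move_arm(commands="6 3.5 0 0 0 0 85;0 0 -40 0 0 0 85;0 0 -40 0 0 0 85;0 0 0 0 0 0 85;0 0 0 0 0 0 85")

```text
t: 9.35
position: [0.5774, 0.1512, 0.1084]
orientation: [0.674, 0.739, 0.001, 0.0]
force: [-0.2, 0.6, 1.1]
opening: 0.995
gripper_force: 0.0
```

>>> move_arm(commands="0 0 -25 0 0 0 85;0 0 -25 0 0 0 85;0 0 -25 0 0 0 85;0 0 0 0 0 0 85;0 0 0 0 0 0 85")

```text
t: 9.85
position: [0.5781, 0.1518, 0.0343]
orientation: [0.674, 0.739, 0.002, 0.001]
force: [-0.4, 0.9, -0.4]
opening: 0.994
gripper_force: 0.0
```

>>> move_arm(commands="-3.8 -0.3 -7 0 0 0 85;-0.7 8 0 0 0 0 85;-1.4 15 0 0 0 0 85;-1.4 15 0 0 0 0 85;-1.4 15 0 0 0 0 85")

```text
t: 10.35
position: [0.5677, 0.2056, 0.0255]
orientation: [0.674, 0.739, 0.0, 0.0]
force: [0.5, -3.6, 2.4]
opening: 0.996
gripper_force: 1.7
```

>>> move_arm(commands="-1.4 15 0 0 0 0 85;-0.9 10 0 0 0 0 85;0 0 0 0 0 0 85;0 0 0 0 0 0 85")

```text
t: 10.75
position: [0.5653, 0.2292, 0.0248]
orientation: [0.674, 0.739, 0.0, 0.0]
force: [0.2, -2.9, 1.3]
opening: 0.996
gripper_force: 1.1
```

```bash
cat >> h.py <<'E'
th=np.radians(5.24);ex=np.array([np.cos(th),np.sin(th)]);ey=np.array([-ex[1],ex[0]]);o=np.array([567.2,174.6])
def check(n):
    d=wrist(n);im=d["image"].astype(int);P=wcloud(d)[...,:2]*1000-o;Z=wcloud(d)[...,2]*1000
    print("tcp easel",((d["p"][:2]*1000-o)@ex).round(1),((d["p"][:2]*1000-o)@ey).round(1))
    return d,im,P@ex,P@ey,Z
E
python3 - <<'E'
from h import *
check('w8')
E
```

```text
t 10.75 p [565.3 229.2  24.8] tool y deg 5.29 F [ 0.2 -2.9  1.3] open 0.9961240233456348
tcp easel 3.1 54.5
```

View pics/w8.png

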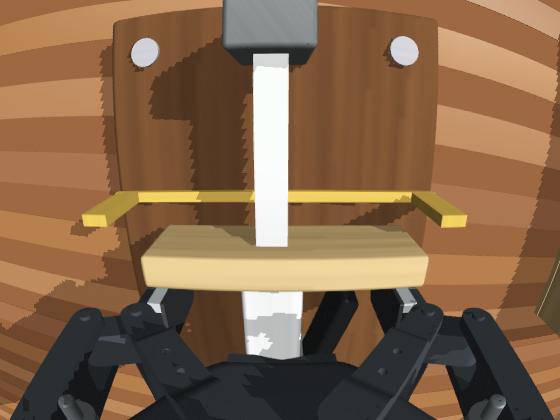

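```bash
cat >> h.py <<'E'
def meas(d):
    im=d["image"].astype(int)
    def Ey(u,v,z):
        w=wray(d,float(u),float(v),z)[:2]*1000-o;return round(w@ex,1),round(w@ey,1)
    for c in(190,215,330,365):
        col=im[:,c];s=np.where((col[:,0]>210)&(col[:,1]>170)&(col[:,2]>110)&(col[:,2]<190))[0]
        s=s[(s>150)]
        b=[k for k in np.split(s,np.where(np.diff(s)>2)[0]+1) if len(k)>6]
        if b: print("bar",c,b[0][0],b[0][-1],Ey(c,b[0][0]-.5,.066),Ey(c,b[0][-1]+.5,.066))
        y=np.where((col[100:260,1]-col[100:260,2]>75)&(col[100:260,0]>140))[0]+100
        if len(y): print("strip",c,y.min(),y.max(),Ey(c,y.mean(),.021))
E
python3 - <<'E'
from h import *
meas(dict(np.load('w8.npz')))
E
```

```text
bar 190 258 287 (np.float64(-28.9), np.float64(80.2)) (np.float64(-30.5), np.float64(67.5))
strip 190 191 201 (np.float64(-40.1), np.float64(90.2))
bar 215 259 288 (np.float64(-19.7), np.float64(80.1)) (np.float64(-20.8), np.float64(67.5))
strip 215 192 201 (np.float64(-27.8), np.float64(89.9))
bar 330 259 289 (np.float64(20.6), np.float64(80.2)) (np.float64(21.5), np.float64(67.3))
strip 330 191 201 (np.float64(26.5), np.float64(90.0))
bar 365 259 288 (np.float64(33.3), np.float64(79.8)) (np.float64(34.8), np.float64(67.2))
strip 365 191 201 (np.float64(43.6), np.float64(90.1))
```

>>> move_arm(commands="1 8.5 0 0 0 0 85;-0.6 8 0 0 0 0 85;0 0 0 0 0 0 85;0 0 0 0 0 0 85")

```text
t: 11.2
position: [0.5649, 0.2453, 0.0246]
orientation: [0.674, 0.739, -0.001, -0.0]
force: [-2.2, -2.8, -0.2]
opening: 0.997
gripper_force: 1.2
```

```bash
python3 - <<'E'
from h import *
meas(check('w9')[0])
E
```

```text
t 11.2 p [564.9 245.3  24.6] tool y deg 5.25 F [-2.2 -2.8 -0.2] open 0.9972430413803038
tcp easel 4.1 70.6
bar 190 259 287 (np.float64(-27.8), np.float64(96.0)) (np.float64(-29.3), np.float64(83.7))
strip 190 222 224 (np.float64(-40.2), np.float64(92.5))
bar 215 260 288 (np.float64(-18.6), np.float64(95.9)) (np.float64(-19.7), np.float64(83.8))
strip 215 224 224 (np.float64(-27.6), np.float64(92.1))
bar 330 260 289 (np.float64(21.7), np.float64(96.0)) (np.float64(22.5), np.float64(83.5))
strip 330 223 225 (np.float64(28.2), np.float64(92.1))
bar 365 259 288 (np.float64(34.4), np.float64(96.1)) (np.float64(35.8), np.float64(83.4))
strip 365 223 225 (np.float64(45.7), np.float64(92.0))
```

>>> move_arm(commands="0.7 0.9 0 0 0 0 85;0 0 0 0 0 0 70;0 0 0 0 0 0 60;0 0 0 0 0 0 50;0 0 0 0 0 0 42", grip_force=60)

```text
t: 11.75
position: [0.5691, 0.247, 0.0268]
orientation: [0.674, 0.739, 0.002, 0.001]
force: [2.4, -2.9, 7.6]
opening: 0.497
gripper_force: 9.3
```

>>> move_arm(commands="0 0 0 0 0 0 36;0 0 0 0 0 0 25;0 0 0 0 0 0 15;0 0 0 0 0 0 10;0 0 0 0 0 0 10")

```text
t: 12.25
position: [0.563, 0.2472, 0.0273]
orientation: [0.673, 0.739, -0.002, -0.001]
force: [-11.8, -4.0, 22.8]
opening: 0.347
gripper_force: 62.7
```

```bash
python3 - <<'E'
from h import *
d=check('w10')[0];meas(d)
from bench import arm
s=arm.get_image("scene");im=s["image"]
a=cv2.resize(im[165:245,265:345],None,fx=5,fy=5,interpolation=cv2.INTER_CUBIC);b=cv2.resize(d["image"][150:400,155:405],(400,400))
cv2.imwrite("pics/c10.png",np.hstack([a,b])[:,:,::-1])
E
```

```text
t 12.25 p [563.  247.2  27.3] tool y deg 5.35 F [-11.8  -4.   22.8] open 0.34673364450290234
tcp easel 2.4 72.7
bar 190 255 283 (np.float64(-30.1), np.float64(98.2)) (np.float64(-31.6), np.float64(85.8))
bar 215 256 284 (np.float64(-20.7), np.float64(98.1)) (np.float64(-21.8), np.float64(85.8))
bar 330 257 286 (np.float64(20.5), np.float64(98.0)) (np.float64(21.3), np.float64(85.3))
bar 365 256 285 (np.float64(33.4), np.float64(98.1)) (np.float64(34.8), np.float64(85.3))
```

View pics/c10.png

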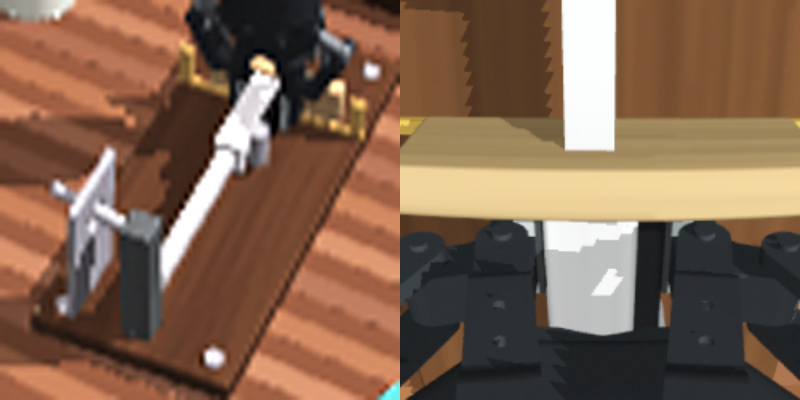

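>>> move_arm(commands="-1 -1 1.5 0 0 0 10;0 0 0 0 0 0 10;0 0 0 0 0 0 10", grip_force=80)

```text
t: 12.65
position: [0.5627, 0.2458, 0.0275]
orientation: [0.673, 0.739, -0.002, -0.001]
force: [-8.8, -4.2, 11.7]
opening: 0.337
gripper_force: 85.7
```

>>> move_arm(commands="0 0 0 0 0 0 10;0 0 0 0 0 0 10;0 0 0 0 0 0 10;0 0 0 0 0 0 10;0 0 0 0 0 0 10")

```text
t: 13.15
position: [0.5627, 0.2457, 0.0275]
orientation: [0.673, 0.739, -0.002, -0.001]
force: [-8.2, -4.4, 12.9]
opening: 0.336
gripper_force: 85.7
```

```bash
python3 - <<'E'
from h import *
d=check('w11')[0];meas(d)
im=d["image"].astype(int)
m=((im[...,0]-im[...,2]>110)&(im[...,1]-im[...,2]>75)).astype(np.uint8)
n,_,st,c=cv2.connectedComponentsWithStats(m)
for i in range(1,n):
    if st[i,4]>25: print(st[i],c[i].round(1))
# lever/sleeve row profile (tool y gap) below the bar
for r in(300,320,340): print(r,im[r,225:340:3].mean(1).round().astype(int).tolist())
E
```

```text
t 13.15 p [562.7 245.7  27.5] tool y deg 5.36 F [-8.2 -4.4 12.9] open 0.33574235946571024
tcp easel 2.0 71.2
bar 190 255 283 (np.float64(-30.7), np.float64(96.7)) (np.float64(-32.2), np.float64(84.2))
strip 190 221 222 (np.float64(-43.3), np.float64(92.7))
bar 215 256 284 (np.float64(-21.2), np.float64(96.5)) (np.float64(-22.3), np.float64(84.2))
bar 330 256 285 (np.float64(20.0), np.float64(96.8)) (np.float64(20.8), np.float64(84.2))
strip 330 222 222 (np.float64(26.4), np.float64(92.8))
bar 365 256 284 (np.float64(33.0), np.float64(96.5)) (np.float64(34.4), np.float64(84.1))
strip 365 222 222 (np.float64(44.2), np.float64(92.7))
[  94  221   99   40 1320] [129.1 237.3]
[292 222  91   1  91] [337. 222.]
[385 222  75  41 841] [434.4 240.8]
300 [47, 47, 47, 47, 48, 57, 80, 137, 249, 251, 250, 248, 248, 248, 248, 247, 246, 246, 245, 245, 191, 190, 190, 193, 195, 193, 155, 31, 30, 31, 29, 27, 51, 32, 44, 46, 46, 47, 48]
320 [27, 30, 28, 28, 31, 24, 50, 40, 184, 195, 193, 191, 191, 192, 191, 191, 191, 191, 192, 192, 249, 245, 190, 194, 196, 187, 84, 29, 32, 30, 26, 49, 40, 24, 33, 30, 32, 37, 36]
340 [47, 47, 47, 48, 46, 43, 62, 61, 169, 194, 194, 192, 191, 191, 191, 191, 190, 192, 192, 192, 191, 191, 190, 195, 197, 180, 30, 31, 30, 31, 28, 168, 84, 43, 46, 47, 48, 48, 48]
```

```bash
python3 -c "
from bench import arm
print(arm.job_done())"
```

```text
the job is handed in; nothing more can be done
None
```

I handed the job in at about 13 s: the plate hangs free on the peg, and the leg is still gripped at about 80 N within about 1 mm of the mark by the wrist camera, with the lever squeezed shut. The lever reading comes from the 29 mm finger opening and the camera rather than a direct angle. I viewed 12 pictures, two over the limit of 10.

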